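Lift the insert out of the science kit tray and hold it level

ROBOT

A 6-joint arm with a two-finger parallel gripper is mounted at the origin on the work surface. World frame = base frame: x ahead of the robot, y to its left, z up, the work surface at z = 0. Lengths are in m, angles in degrees, forces in N, time in s.
With the tool pointing down it reaches from about 0.25 to 0.725 m from the base axis. Payload 9.7 kg.
Tool frame: the origin (TCP) lies at the very end of the fingers, on their centre line; the grasp point (between the pads) lies 19 mm behind it; z points along the fingers, y is the line along which they close (so a half turn about z gives the same grasp; the last joint's range is limited). The gripper opens to 85 mm and grips with 20 to 120 N. Pads are 22 mm wide; open, the fingers measure 114 mm over their backs; the gripper's body (76 mm by 85 mm) begins 54 mm behind the grasp point. The pads swing forward as they close: fully open they stand 13 mm farther back than shut.
Start: joints at [76.719, 4.979, 10.078, 95.1, 0, 90], TCP at [0.126, 0.535, 0.231] pointing down, gripper open.
Joint ranges: [-179.16, 179.16], [-48.56, 103.87], [-65.8, 70.77], [-126.05, 130.52], [-82.76, 87.17], [-180, 180]. Speed limits (degrees/s): [127.2, 127.2, 147.25, 180, 180, 180].

INTERFACE

Orientations are given as [roll, pitch, yaw] about the fixed x, y, z axes, in that order (R = Rz(yaw) Ry(pitch) Rx(roll)).
In Python, from workcell import bot gives the robot as it stands.
- The arm moves only by the tool step_arm, never from a script. Its argument "targets" is a list of rows, each a list of 3 entries, a list of its own where there are three numbers: the opening, from 0 (shut) to 1 (fully open), then the shift along the world's x, y, z in mm, then the turn, a rotation vector about the world's x, y, z in rad. In form: [[grip, [tx, ty, tz], [wx, wy, wz]], ...]. A call has 1 to 8 rows; each row is the pose to reach, as a shift and turn from the pose commanded when the call began; what a row does not reach only later rows make up. A row lasts 1/10 s, in which the tool goes at most 50 mm and 8.59 degrees, less where a joint would pass 70% of its speed; a pose out of reach is approached as far as the arm can. A call with a gripper value outside its range is refused whole. The fingers move at their own pace and stop on an object; "force" is the grip in N (left out, the last holds). Time passes only in rows, so rows that repeat a pose let the fingers close. It gives the time, the measured TCP pose, the force, the opening and the grip force at its end, in the units of the state.
- bot.get_obs(): the state, without advancing time (a new reading comes with each control period).
- bot.camera(name): name is "scene" or "top"; returns (picture, depth): 420x560x3 uint8, red, green, blue; 420x560 float32, m along the optical axis (not along the pixel's ray), 0 where there is no reading.
- bot.camera_params(name): a dict with "K" (3x3 intrinsics, pixels), "R" (3x3) and "t" (3): a world point X has camera coordinates R X + t. Camera axes: x right, y down, z forward; pixel columns grow to the right and rows downward; lengths in m; the calibration is good to about 2 mm. A picture is of the moment at which its call begins. camera_params takes no time and is no camera call.
- bot.job_done(): hands the job in; it is judged then, once.
The state is a dict: "time": time; "q": joint angles; "qd": joint speeds; "joint_efforts": joint torques, N m; "ee_pos": TCP position; "tcp_rot": TCP orientation; "wrist_force": force on the tool from outside, world axes, zero at the start; "torque": the same for the moment, N m; "opening": finger opening in m; "grasp_force": force on a finger pad.
Only numpy, scipy, OpenCV 4.12 (cv2) and the standard library are available. Lean on these libraries where they do the work, as an engineer would, in place of code of your own. Each camera call takes 0.05 s, during which the arm holds its last target. There are 200 camera calls.

TASK

Slide the kit tray's half-open cover along until it is fully open, then take the lift-out insert by its bridge handle and lift it straight up, level all the way so that no nut or marble spills, until it is a hand's breadth clear above the tray's rim. Finish still holding it there above the tray, steady and level, with the cover left open; do not put it down or let go, and leave the magnet, the pointer and the jar where they are.

Things in the scene. Friction and masses are not known exactly. Their poses are not given: they have to be found in the camera images.
- tray: Beige plastic kit tray, fixed to the bench: outside 170 mm (its x) by 260 mm (its y), walls 4 mm thick, floor 4 mm thick, rim 60 mm above the bench; low rails along the two long sides reach 70 mm. Origin: centre of its underside on the bench. z up.
- cover (a joint): The tray's flat beige slide cover, 162 x 260 mm, runs in the rails along the tray's +y with light friction (1.5 N) and cannot lift. Value in m: 0 closed, 0.25 fully open at its stop; starts about half open. Underside 61 mm, top 66 mm above the bench. Fully open it sticks out 250 mm beyond the tray's +y end.
- cover_rib (a point): Centre of the grip rib on the cover's top: 70 mm long along the tray's x, 12 mm thick along the tray's y, 66 to 91 mm above the bench, this point at 78.5 mm. It is 25 mm from the cover's -y edge, the one that uncovers the tray, and travels with the cover. Tray's axes.
- insert: Loose ivory plastic lift-out insert on the tray's floor, partly under the cover: 110 mm (its x) by 140 mm (its y), walls 20 mm high, floor and walls 3 mm thick, about 0.15 kg. A trough at each y end (104 x 41 mm) holds nuts or marble; the middle bay under the handle (46 mm along y) is empty. Origin: centre of its underside, 4 mm above the bench at the start; axes within 0.15 rad of the tray's.
- insert_handle (a point): Centre of the insert's bridge handle: a level bar 60 mm long along the insert's y, 12 mm wide along its x, 12 mm high, open below, on two posts (5 mm thick along y) at its ends. The point is 45 mm above the insert's underside (49 mm above the bench at the start), the bar's top 51 mm. Insert's axes.
- marble_center (a point): Centre of the cobalt glass marble, 22 mm in diameter, free to roll in one of the insert's troughs.
- nut0: Cast iron hex nut, 19 mm across flats, 10 mm thick, lying flat and loose in one of the insert's troughs. Origin: centre of its underside.
- nut1: Cast iron hex nut, 19 mm across flats, 10 mm thick, lying flat and loose in one of the insert's troughs. Origin: centre of its underside.
- nut2: Cast iron hex nut, 19 mm across flats, 10 mm thick, lying flat and loose in one of the insert's troughs. Origin: centre of its underside.
- nut3: Cast iron hex nut, 19 mm across flats, 10 mm thick, lying flat and loose in one of the insert's troughs. Origin: centre of its underside.
- magnet: Bystander: blue-painted horseshoe magnet lying flat on the bench, 74 x 79 mm, 12 mm thick. Origin: centre of its bend, on the bench.
- pointer: Bystander: wooden dowel pointer with an aluminium cap, 240 mm long along its x, 9 mm thick, lying on the bench. Origin: middle, on the bench.
- jar: Bystander: closed glass jar, 56 mm in diameter, 75 mm high, standing on the bench. Origin: centre of its underside.
Things that resemble listed ones, but are neither listed nor needed, are in the scene too. Of the things that look like the insert, the middle-sized one is meant.

How it is judged (in metres and radians):
On the way, in this order (a step that is already met when the one before it is completed fails the run):
1. the cover is fully open while the insert still stands in the tray (value of joint cover above 0.24 m and height (world z) of insert below 0.02 m), for 0.2 s.
2. the insert is held by the fingers, level and clear above the tray (height (world z) of insert above 0.1 m and angle between insert's own z axis and vertical below 0.12 rad and contact force between the fingers and insert above 1 N), for 0.2 s.
At the end, for the whole second after the job is handed in: Cover within 10 mm of its open stop; insert held by the fingers alone, underside 40 to 190 mm above the rim, within 100 mm sideways of the tray's centre, tilt under 0.12 rad, still (20 mm/s, 0.15 rad/s); nuts and marble in it; magnet, pointer, jar within 30 mm of their start (all of step 2 and value of joint cover above 0.24 m and z of each of nut0, nut1, nut2, nut3, marble_center in the frame of insert above -0.005 m and height (world z) of insert below 0.25 m and horizontal distance between insert and tray below 0.1 m and contact force between insert and tray below 0.1 N and linear speed of insert below 0.02 m/s and angular speed of insert below 0.15 rad/s and distance of each of magnet, pointer, jar from where it was at the start of the episode below 0.03 m); the arm keeps its last pose, push and grip.
It fails at once if the insert is tipped by more than 0.25 rad (angle between insert's own z axis and vertical above 0.25 rad).
It fails at once if the magnet is disturbed (moved more than 30 mm) (distance of magnet from where it was at the start of the episode above 0.03 m).
It fails at once if the pointer is disturbed (moved more than 30 mm) (distance of pointer from where it was at the start of the episode above 0.03 m).
It fails at once if the jar is disturbed (moved more than 30 mm) (distance of jar from where it was at the start of the episode above 0.03 m).
It also fails if it takes over 50 s, if anything falls off the work surface, if the arm or the gripper's body presses on something with over 40 N, if the wrist force passes 120 N, or if a joint passes its speed limit or range.

## Working session

There is one attempt and no reset: what is moved stays moved. The work goes in short steps, Python scripts to look and compute and a tool call to move; the robot and the scene stay as the last step left them, time stands still between calls to the robot, and variables do not carry over. Pictures are saved under pics/ and viewed, at most 10 in all, crops included, and the job is handed in when it is done.

Besides the shell and the picture viewer there is one more tool, called after "Emit:" as a command line: name --argument value ..., lists and objects as JSON in quotes. step_arm: Moves the arm, as the interface text tells. Its arguments: {"type":"object","properties":{"targets":{"type":"array","items":{"type":"array"}},"force":{"type":"number"}},"required":["targets"]}

```bash
mkdir -p pics; ls
python3 - <<'E'
from workcell import bot
import cv2,numpy as np
for n in("scene","top"):
    p,d=bot.camera(n); cv2.imwrite(f"pics/{n}0.png",p[...,::-1]); np.savez(f"{n}0.npz",p=p,d=d)
    c=bot.camera_params(n); print(n,np.round(c["K"],1).tolist(),np.round(c["R"],3).tolist(),np.round(c["t"],3).tolist())
o=bot.get_obs(); print(o["time"],o["ee_pos"],o["tcp_rot"],o["opening"])
E
```

```text
pics
scene [[520.9, 0.0, 282.0], [0.0, 520.9, 206.3], [0.0, 0.0, 1.0]] [[-0.875, 0.485, 0.005], [0.416, 0.756, -0.505], [-0.249, -0.439, -0.863]] [0.531, -0.079, 1.007]
top [[396.0, 0.0, 279.8], [0.0, 396.0, 212.6], [0.0, 0.0, 1.0]] [[0.025, -0.999, 0.019], [-0.996, -0.027, -0.087], [0.087, -0.017, -0.996]] [-0.165, 0.557, 0.872]
0.1 [0.12628707 0.53510426 0.23065951] [-1.79932919e+02 -5.18725316e-04  1.66720415e+02] 0.08535276784478943
```

View pics/scene0.png

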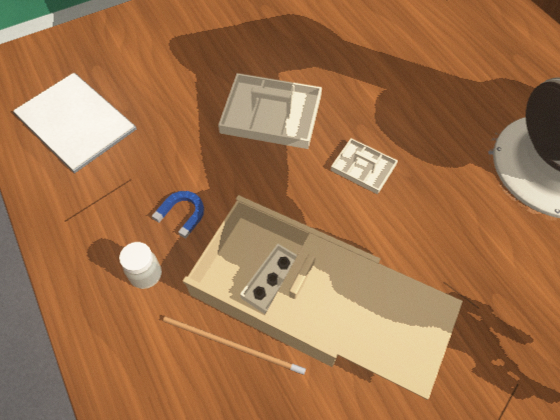

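View pics/top0.png

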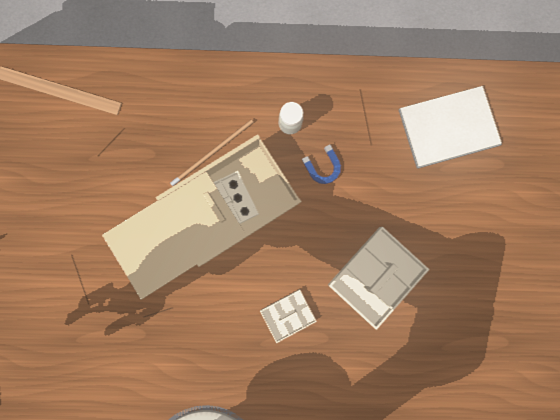

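In the scene view the tray is at (290,270), its rib at about (303,275), the magnet at (182,212), the jar at (140,265) and the pointer at (235,345). In the top view the tray is at about (205,215), the rib near (215,200), the jar at (291,117), the magnet at (323,165) and the pointer at (213,152).

Things that could be taken for the insert, in top-view pixels: the large box at (380,277), the small one at (288,316), and the one in the tray at (238,198), partly covered with 3 nuts showing. The one in the tray is the middle-sized one, so I choose it and check it in a crop.

```bash
cat > h.py <<'E'
import cv2,numpy as np
from workcell import bot
def cloud(n,d):
    c=bot.camera_params(n);K,R,t=map(np.array,(c["K"],c["R"],c["t"]))
    v,u=np.mgrid[:d.shape[0],:d.shape[1]]
    X=np.stack([(u-K[0,2])/K[0,0]*d,(v-K[1,2])/K[1,1]*d,d],-1)
    return (X-t)@R
def ray(n,uv,z):
    c=bot.camera_params(n);K,R,t=map(np.array,(c["K"],c["R"],c["t"]))
    C=-R.T@t; r=R.T@np.linalg.inv(K)@np.array([*uv,1.]); return C+r*(z-C[2])/r[2]
def grab(n,tag):
    p,d=bot.camera(n); cv2.imwrite(f"pics/{n}{tag}.png",p[...,::-1]); np.savez(f"{n}{tag}.npz",p=p,d=d); return p,d
def rect(P):
    (c,s,a)=cv2.minAreaRect((P[:,:2]*1000).astype(np.float32)); return np.round(c,1),np.round(s,1),round(a,1)
E
python3 - <<'E'
from h import *
ims=[]
for n,(x0,y0,x1,y1) in(("top",(90,120,310,310)),("scene",(150,190,470,400))):
    z=np.load(n+"0.npz");p,d=z["p"],z["d"];W=cloud(n,d)
    roi=np.zeros(d.shape,bool);roi[y0:y1,x0:x1]=1; roi&=d>0
    b=cv2.cvtColor(p,cv2.COLOR_RGB2HSV)
    print(n,np.histogram(W[roi][:,2],np.arange(-.005,.11,.005)))
    for nm,lo,hi in(("rib",.084,.1),("cover",.058,.074)):
        m=(roi&(W[...,2]>lo)&(W[...,2]<hi)).astype(np.uint8)
        k,l,s,_=cv2.connectedComponentsWithStats(m); i=1+s[1:,4].argmax()
        P=W[l==i]; print(nm,s[i],rect(P),np.median(P[:,2]))
    x=p[y0:y1,x0:x1,::-1]; ims.append(cv2.resize(p[170:230,190:290,::-1] if n=="top" else p[230:320,220:340,::-1],(800,480) if n=="top" else (800,600),interpolation=cv2.INTER_CUBIC))
cv2.imwrite("pics/crop0.png",cv2.resize(np.vstack(ims),(440,594)))
E
```

```text
top (array([11580, 16406,  1901,   313,   276,   200,   117,    65,    59,
          86,   104,    96,   123,  1790,  7772,   496,    25,     5,
          59,   135,     1,     0]), array([-0.005,  0.   ,  0.005,  0.01 ,  0.015,  0.02 ,  0.025,  0.03 ,
        0.035,  0.04 ,  0.045,  0.05 ,  0.055,  0.06 ,  0.065,  0.07 ,
        0.075,  0.08 ,  0.085,  0.09 ,  0.095,  0.1  ,  0.105]))
rib [203 192  22  30 197] (array([564.8,  -9.4]), array([69.1, 12.3]), 34.0) 0.09074949036871142
cover [  102   134   199   165 10059] (array([544.9,  20.8]), array([176.6, 399.4]), 34.1) 0.06644241602138017
scene (array([19124, 20329,  2838,  1245,   727,   604,   373,   340,   324,
         364,   334,   260,   338,  4793, 13846,   677,    33,    25,
         131,   226,     0,     0]), array([-0.005,  0.   ,  0.005,  0.01 ,  0.015,  0.02 ,  0.025,  0.03 ,
        0.035,  0.04 ,  0.045,  0.05 ,  0.055,  0.06 ,  0.065,  0.07 ,
        0.075,  0.08 ,  0.085,  0.09 ,  0.095,  0.1  ,  0.105]))
rib [290 254  26  42 361] (array([565.6, -10.9]), array([70. , 12.5]), 33.6) 0.09044003615241648
cover [  183   195   280   205 19461] (array([545.1,  17.9]), array([177.9, 399.3]), 34.2) 0.06597026319762342
```

View pics/crop0.png

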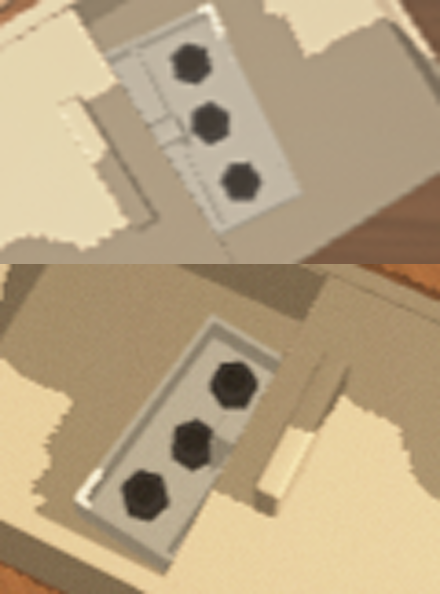

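The crop confirms it: the middle-sized ivory insert is in the tray, with 3 nuts in its open trough and the handle mostly under the cover. The rib is measured in both views at about (565,-10) mm with its top at 91 mm. The tray's x axis is at 34°, and the cover has about 110 mm still to travel.

Emit:
step_arm --targets '[[1,[28,-35,-3],[0,0,0.1]],[1,[56,-70,-6],[0,0,0.2]],[1,[84,-105,-9],[0,0,0.3]],[1,[112,-140,-12],[0,0,0.4]],[1,[140,-175,-15],[0,0,0.5]],[1,[168,-210,-18],[0,0,0.6]],[1,[196,-245,-21],[0,0,0.7]],[1,[224,-280,-24],[0,0,0.8]]]' --force 20

```text
time: 0.9
ee_pos: [0.351, 0.2536, 0.207]
tcp_rot: [-180.0, 0.0, -147.2]
wrist_force: [1.0, 0.6, 0.8]
opening: 0.0853
grasp_force: 0.0
```

Emit:
step_arm --targets '[[1,[28,-35,-5],[0,0,0.026]],[1,[56,-70,-10],[0,0,0.026]],[1,[84,-105,-15],[0,0,0.026]],[1,[112,-140,-20],[0,0,0.026]],[1,[140,-175,-25],[0,0,0.026]],[1,[175,-215,-30],[0,0,0.026]],[1,[215,-265,-37],[0,0,0.026]],[1,[215,-265,-37],[0,0,0.026]]]'

```text
time: 1.7
ee_pos: [0.5668, -0.013, 0.1685]
tcp_rot: [180.0, -0.1, -146.1]
wrist_force: [-0.3, 0.5, 0.1]
opening: 0.0853
grasp_force: 0.0
```

Emit:
step_arm --targets '[[1,[-2,3,-25],[0,0,0]],[1,[-2,3,-50],[0,0,0]],[1,[-2,3,-75],[0,0,0]],[1,[-2,3,-90],[0,0,0]],[1,[-2,3,-97],[0,0,0]],[1,[-2,3,-97],[0,0,0]],[0.0,[-2,3,-97],[0,0,0]],[0.0,[-2,3,-97],[0,0,0]]]'

```text
time: 2.5
ee_pos: [0.564, -0.0066, 0.0746]
tcp_rot: [-179.9, 0.1, -146.0]
wrist_force: [-0.5, 0.6, 0.3]
opening: 0.0592
grasp_force: 0.0
```

Emit:
step_arm --targets '[[0,[0,0,0],[0,0,0]],[0,[0,0,0],[0,0,0]],[0,[0,0,0],[0,0,0]],[0,[0,0,0],[0,0,0]],[0,[0,0,0],[0,0,0]],[0,[0,0,0],[0,0,0]]]'

```text
time: 3.1
ee_pos: [0.5636, -0.0068, 0.0737]
tcp_rot: [-180.0, 0.0, -146.0]
wrist_force: [0.3, -0.4, 5.0]
opening: 0.0114
grasp_force: 25.5
```

The rib is gripped (opening 11.4 mm). Now I slide the cover along the tray's +y.

Emit:
step_arm --targets '[[0,[-3,4,0],[0,0,0]],[0,[-10,15,0],[0,0,0]],[0,[-20,29.6,0],[0,0,0]],[0,[-30,44.5,0],[0,0,0]],[0,[-40,59.3,0],[0,0,0]],[0,[-50,74.1,0],[0,0,0]],[0,[-54,80,0],[0,0,0]],[0,[-54,80,0],[0,0,0]]]'

```text
time: 3.9
ee_pos: [0.5088, 0.0743, 0.0737]
tcp_rot: [180.0, 0.0, -145.9]
wrist_force: [-0.5, 0.2, 5.6]
opening: 0.0112
grasp_force: 25.8
```

Emit:
step_arm --targets '[[0,[-1.7,2.5,0],[0,0,0]],[0,[-3.4,5,0],[0,0,0]],[0,[-4.5,6.6,0],[0,0,0]],[0,[-5.6,8.3,0],[0,0,0]],[0,[-5.6,8.3,0],[0,0,0]]]'

```text
time: 4.4
ee_pos: [0.5039, 0.0816, 0.0737]
tcp_rot: [-180.0, 0.0, -146.0]
wrist_force: [-0.3, -0.4, 6.6]
opening: 0.011
grasp_force: 25.8
```

Emit:
step_arm --targets '[[0,[-0.6,0.8,0],[0,0,0]],[0,[-1.1,1.7,0],[0,0,0]],[0,[-1.7,2.5,0],[0,0,0]],[0,[-2.2,3.3,0],[0,0,0]],[0,[-2.2,3.3,0],[0,0,0]]]'

```text
time: 4.9
ee_pos: [0.5034, 0.0824, 0.0737]
tcp_rot: [-179.6, 0.0, -146.1]
wrist_force: [8.9, -14.2, 2.6]
opening: 0.0114
grasp_force: 25.3
```

Run:
```python
from h import *
o=bot.get_obs(); print(o["time"],o["wrist_force"],o["ee_pos"])
```

```text
4.9 [  8.94100569 -14.20898149   2.5505475 ] [0.50336207 0.08243864 0.07374776]
```

The stop is felt at 17 N. I release, rise and look.

Emit:
step_arm --targets '[[0,[1.2,-1.8,0],[0,0,0]],[1,[1.2,-1.8,0],[0,0,0]],[1,[1.2,-1.8,0],[0,0,0]],[1,[1.2,-1.8,0],[0,0,0]],[1,[1.2,-1.8,0],[0,0,0]],[1,[1.2,-1.8,15],[0,0,0]],[1,[1.2,-1.8,50],[0,0,0]],[1,[1.2,-1.8,90],[0,0,0]]]'

```text
time: 5.7
ee_pos: [0.502, 0.0831, 0.1644]
tcp_rot: [180.0, -0.1, -145.9]
wrist_force: [1.0, -0.0, 0.4]
opening: 0.0851
grasp_force: 0.0
```

Emit:
step_arm --targets '[[1,[-25,25,30],[0,0,0]],[1,[-55,55,50],[0,0,0]],[1,[-85,85,50],[0,0,0]],[1,[-110,110,50],[0,0,0]],[1,[-110,110,50],[0,0,0]]]'

```text
time: 6.2
ee_pos: [0.3906, 0.1952, 0.2151]
tcp_rot: [180.0, 0.1, -145.7]
wrist_force: [1.1, -0.3, 1.1]
opening: 0.0851
grasp_force: 0.0
```

Run:
```python
from h import *
for n in("scene","top"):grab(n,"1")
ims=[]
for n,(x0,y0,x1,y1) in(("top",(90,120,310,310)),("scene",(150,190,400,400))):
    z=np.load(n+"1.npz");p,d=z["p"],z["d"];W=cloud(n,d)
    rel=W[...,:2]-np.array([.584,-.039]); c,s=np.cos(np.radians(34)),np.sin(np.radians(34))
    tx=rel@[c,s]; ty=rel@[-s,c]
    inn=(abs(tx)<.078)&(ty>-.122)&(ty<.116)&(d>0)
    for nm,lo,hi in(("handle",.048,.060),("walls",.019,.032)):
        m=(inn&(W[...,2]>lo)&(W[...,2]<hi)).astype(np.uint8)
        k,l,st,_=cv2.connectedComponentsWithStats(m)
        for i in range(1,k):
            if st[i,4]>15: P=W[l==i]; print(n,nm,st[i],rect(P),np.round(np.percentile(P[:,2],[10,50,90]),4))
    m=(d>0)&(W[...,2]>.085)&(W[...,2]<.095)&(abs(tx)<.06)&(ty>.1)&(ty<.19)
    print("rib",m.sum(),rect(W[m]))
a=cv2.imread("pics/top1.png")[120:320,80:320];b=cv2.imread("pics/scene1.png")[190:400,150:390]
cv2.imwrite("pics/v1.png",np.hstack([cv2.resize(a,(400,333)),cv2.resize(b,(400,333),interpolation=2)]))
```

```text
top handle [205 196  27  16 156] (array([574.8, -13.5]), array([12.4, 58.7]), 26.5) [0.0526 0.055  0.0569]
top walls [182 171  76  70 422] (array([574.9, -13.1]), array([110.7, 140.1]), 27.6) [0.021  0.0234 0.026 ]
top walls [209 211  11  19  33] (array([540.6,  -3. ]), array([45.1,  5.8]), 31.4) [0.0202 0.0223 0.0246]
top walls [203 218   9   9  69] (array([535.6,  13.7]), array([18.3, 18.8]), 1.7) [0.0214 0.0257 0.029 ]
rib 207 (array([502.6,  82.8]), array([69.5, 12.2]), 33.9)
scene handle [278 271  35  26 304] (array([575.2, -15.1]), array([13.3, 59.3]), 27.9) [0.0515 0.0545 0.0564]
scene walls [241 244 108  96 951] (array([575.1, -15.7]), array([112.3, 140.8]), 27.6) [0.0203 0.0232 0.0254]
scene walls [318 288  13  13 133] (array([536.4,  13.4]), array([20.1, 19.8]), 56.0) [0.0206 0.0253 0.0287]
rib 373 (array([503.7,  81.2]), array([69.7, 11.9]), 34.0)
```

View pics/v1.png

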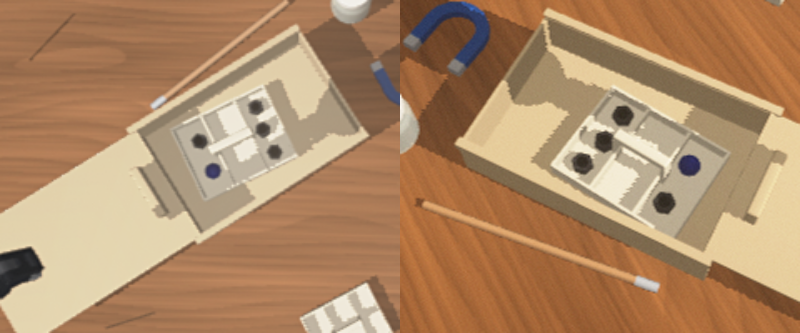

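The cover is fully open, with the rib at (503,82) mm, 145 mm past the tray's centre. The insert is fully visible: walls 110 x 140 mm, x axis at 27.6°, and all 4 nuts plus the marble inside. The handle centre is (575,-14) mm with its top at 55 mm in both views. I approach it with the tool yaw at 117.6°.

Emit:
step_arm --targets '[[1,[18,-22,-4],[0,0,-0.14]],[1,[36,-44,-8],[0,0,-0.28]],[1,[54,-66,-12],[0,0,-0.42]],[1,[72,-88,-16],[0,0,-0.56]],[1,[90,-110,-20],[0,0,-0.7]],[1,[108,-132,-24],[0,0,-0.84]],[1,[126,-154,-28],[0,0,-0.98]],[1,[144,-176,-32],[0,0,-1.12]]]' --force 60

```text
time: 7.1
ee_pos: [0.5378, 0.0147, 0.1813]
tcp_rot: [-180.0, 0.0, 149.4]
wrist_force: [0.3, 0.3, 0.4]
opening: 0.0851
grasp_force: 0.0
```

Emit:
step_arm --targets '[[1,[12,-10,-15],[0,0,-0.14]],[1,[24,-20,-30],[0,0,-0.28]],[1,[36,-30,-45],[0,0,-0.42]],[1,[42,-36,-63],[0,0,-0.56]],[1,[42,-36,-63],[0,0,-0.562]],[1,[42,-36,-63],[0,0,-0.562]]]'

```text
time: 7.7
ee_pos: [0.5786, -0.0197, 0.1184]
tcp_rot: [-180.0, -0.0, 117.8]
wrist_force: [-0.3, -0.1, 0.7]
opening: 0.0857
grasp_force: 0.0
```

Emit:
step_arm --targets '[[1,[-2,2.7,-20],[0,0,0]],[1,[-2,2.7,-40],[0,0,0]],[1,[-2,2.7,-60],[0,0,0]],[1,[-2,2.7,-75],[0,0,0]],[1,[-2,2.7,-84],[0,0,0]],[1,[-2,2.7,-87],[0,0,0]],[1,[-2,2.7,-87],[0,0,0]],[1,[-2,2.7,-87],[0,0,0]]]'

```text
time: 8.5
ee_pos: [0.5773, -0.0162, 0.0323]
tcp_rot: [179.9, 0.0, 117.7]
wrist_force: [0.5, 0.1, 0.5]
opening: 0.0853
grasp_force: 0.0
```

Emit:
step_arm --targets '[[0.6,[0,0,0],[0,0,0]],[0.4,[0,0,0],[0,0,0]],[0.25,[0,0,0],[0,0,0]],[0.2,[0,0,0],[0,0,0]],[0.15,[0,0,0],[0,0,0]],[0,[0,0,0],[0,0,0]],[0,[0,0,0],[0,0,0]],[0,[0,0,0],[0,0,0]]]' --force 60

```text
time: 9.3
ee_pos: [0.5768, -0.0162, 0.0315]
tcp_rot: [180.0, 0.0, 117.7]
wrist_force: [-1.7, -0.7, 2.4]
opening: 0.0107
grasp_force: 59.0
```

Emit:
step_arm --targets '[[0,[0,0,1],[0,0,0]],[0,[0,0,2.5],[0,0,0]],[0,[0,0,4.5],[0,0,0]],[0,[0,0,7],[0,0,0]],[0,[0,0,9],[0,0,0]],[0,[0,0,10],[0,0,0]],[0,[0,0,10],[0,0,0]],[0,[0,0,10],[0,0,0]]]'

```text
time: 10.1
ee_pos: [0.5767, -0.0162, 0.0412]
tcp_rot: [-180.0, -0.0, 117.7]
wrist_force: [0.3, 1.0, -2.9]
opening: 0.0113
grasp_force: 58.4
```

```bash
cat > tilt.py <<'E'
from h import *
import sys
tag,dz=sys.argv[1],float(sys.argv[2])
for n in("scene","top"):
    p,d=grab(n,tag);W=cloud(n,d)
    rel=W[...,:2]-[.575,-.0145]; c,s=np.cos(np.radians(27.6)),np.sin(np.radians(27.6))
    x=rel@[c,s];y=rel@[-s,c]
    for nm,lo,hi in(("floor/walls rim",.019,.030),("bay floor",.003,.012)):
        m=(abs(x)<.06)&(abs(y)<.075)&(d>0)&(W[...,2]>lo+dz)&(W[...,2]<hi+dz)
        if m.sum()<50: continue
        A=np.c_[x[m],y[m],np.ones(m.sum())]; k=np.linalg.lstsq(A,W[m][:,2],rcond=None)[0]
        print(n,nm,m.sum(),"slope x,y",np.round(k[:2],3),"z",round(k[2],4))
o=bot.get_obs(); print(o["time"],o["wrist_force"],o["torque"],o["grasp_force"],o["opening"])
E
python3 tilt.py 2 0.010
```

```text
scene floor/walls rim 875 slope x,y [-0.005  0.002] z 0.0331
scene bay floor 2578 slope x,y [ 0.001 -0.001] z 0.0169
top floor/walls rim 208 slope x,y [-0.004 -0.008] z 0.0329
top bay floor 702 slope x,y [0.004 0.009] z 0.0174
10.2 [-0.32628196 -0.09718206 -2.37145726] [-0.00360438  0.0160626   0.01409338] 58.38786542415619 0.010952274520213091
```

The insert has lifted 10 mm, level to about 0.01 rad, and the grip carries about 2.5 N. I continue straight up.

Emit:
step_arm --targets '[[0,[0,0,2],[0,0,0]],[0,[0,0,8],[0,0,0]],[0,[0,0,17],[0,0,0]],[0,[0,0,27],[0,0,0]],[0,[0,0,37],[0,0,0]],[0,[0,0,47],[0,0,0]],[0,[0,0,57],[0,0,0]],[0,[0,0,67],[0,0,0]]]'

```text
time: 11.0
ee_pos: [0.5768, -0.0162, 0.1093]
tcp_rot: [180.0, 0.0, 117.7]
wrist_force: [0.4, 0.7, -3.2]
opening: 0.0108
grasp_force: 58.4
```

Emit:
step_arm --targets '[[0,[0,0,10],[0,0,0]],[0,[0,0,20],[0,0,0]],[0,[0,0,30],[0,0,0]],[0,[0,0,40],[0,0,0]],[0,[0,0,50],[0,0,0]],[0,[0,0,60],[0,0,0]],[0,[0,0,68],[0,0,0]],[0,[0,0,73],[0,0,0]]]'

```text
time: 11.8
ee_pos: [0.5769, -0.0162, 0.1822]
tcp_rot: [180.0, 0.0, 117.7]
wrist_force: [-0.2, 0.0, -3.2]
opening: 0.0111
grasp_force: 58.4
```

Emit:
step_arm --targets '[[0,[0,0,0],[0,0,0]],[0,[0,0,0],[0,0,0]],[0,[0,0,0],[0,0,0]],[0,[0,0,0],[0,0,0]],[0,[0,0,0],[0,0,0]],[0,[0,0,0],[0,0,0]],[0,[0,0,0],[0,0,0]],[0,[0,0,0],[0,0,0]]]'

```text
time: 12.6
ee_pos: [0.5767, -0.0162, 0.1813]
tcp_rot: [180.0, -0.0, 117.7]
wrist_force: [0.2, 0.9, -2.9]
opening: 0.0108
grasp_force: 58.4
```

```bash
python3 tilt.py 3 0.150
python3 - <<'E'
import cv2,numpy as np
a=cv2.imread("pics/top3.png");b=cv2.imread("pics/scene3.png")
cv2.imwrite("pics/v3.png",np.hstack([cv2.resize(a,(400,300)),cv2.resize(b[120:420,100:500],(400,300))]))
E
```

```text
scene floor/walls rim 1246 slope x,y [-0.004  0.002] z 0.1731
scene bay floor 3584 slope x,y [ 0.001 -0.002] z 0.157
top floor/walls rim 428 slope x,y [0.    0.008] z 0.1736
top bay floor 1209 slope x,y [0.004 0.003] z 0.1572
12.7 [-0.22182559 -0.11461078 -2.26768956] [-0.02755678  0.03342633  0.01812022] 58.44749987125397 0.010925037541263487
```

View pics/v3.png

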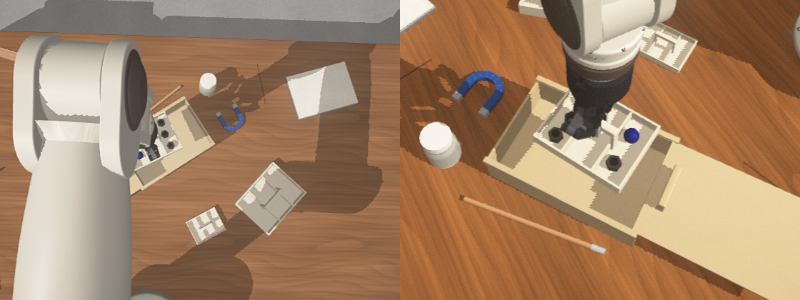

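The insert is held level with its underside at about 154 mm. The nuts and marble are in it, the cover is open, and the bystanders (jar, magnet, pointer) look untouched. I hand the job in.

```bash
python3 -c "
from workcell import bot
print(bot.job_done())"
```

```text
the job is handed in; nothing more can be done
None
```

I slid the cover fully open to its stop and lifted the insert by its handle. I handed the job in with it still held level, its underside about 94 mm above the rim, the nuts and marble inside and the magnet, pointer and jar left alone; no verdict came back.

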